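# Weigh a part-used paint bottle on the bench balance

### The arm

A 7-joint arm with a two-finger parallel gripper is mounted at the origin on the work surface. World frame = base frame: x ahead of the robot, y to its left, z up, the work surface at z = 0. Lengths are in mm, angles in rad, forces in N, time in s.
With the tool pointing down it reaches from about 425 to 875 mm from the base axis. Payload 8.4 kg.
Tool frame: the origin (TCP) lies midway between the tips of the shut fingers; the grasp point (between the pads) lies 19 mm behind it; z points along the fingers, y is the line along which they close (so a half turn about z gives the same grasp; the last joint's range is limited). The gripper opens to 87 mm and grips with 3 to 60 N. Pads are 19 mm wide; open, the fingers measure 117 mm over their backs; the gripper's body (75 mm by 190 mm) begins 51 mm behind the grasp point.
Start: joints at [1.083, 0.333, 0.04, 1.465, -0.013, 1.343, -0.059], TCP at [246.377, -601.467, 222.546] pointing down, gripper open.
Joint ranges: [-2.58, 2.58], [-0.38, 2.09], [-1.3, 1.39], [0.25, 2.4], [-1.5, 4.64], [0.08, 2.09], [-2.65, 2.65]. Speed limits (rad/s): [2.22, 2.22, 2.79, 2.79, 3.14, 3.14, 3.14].

### API

Orientations are given as a 3x3 rotation matrix whose columns are the frame's x, y, z axes.
In Python, from plant import env gives the robot as it stands. The module is installed in compiled form; this text tells all that it offers.
- The arm moves only by the shell command python3 -m jog 'ROWS' [FORCE]. ROWS is JSON, a list that holds one entry, the list of rows, each a list of 7 numbers: the shift along the tool's x, y, z in cm, then the turn, a rotation vector about the tool's x, y, z in rad, then the finger opening in cm, from 0 to 8.7. A call has 1 to 5 rows; each row shifts and turns the commanded pose from where the row before left it, along the tool's axes as they then stand; what a row does not reach is not made up. A row lasts 1/12 s, in which the tool goes at most 41.7 mm and 7.16 degrees, less where a joint would pass 70% of its speed; a pose out of reach is approached as far as the arm can. A call with a gripper value outside its range is refused whole. The fingers move at their own pace and stop on an object; FORCE is the grip in N (left out, the last holds). Time passes only in rows, so rows that do not move let the fingers close. It gives the time, the measured TCP pose, the force, the opening and the grip force at its end, in the units of the state.
- env.read_state(): the state, without advancing time (a new reading comes with each control period).
- env.get_image(name): name is "scene" or "top" or "wrist"; returns a dict with "pixels" (384x512x3 uint8, blue, green, red), "intrinsics" (3x3 intrinsics, pixels), "camera_from_world" (4x4, takes a point from world to camera coordinates). Camera axes: x right, y down, z forward; pixel columns grow to the right and rows downward; lengths in mm; the calibration is good to about 2 mm. A picture is of the moment at which its call begins. There is no depth.
- env.job_done(): hands the job in; it is judged then, once.
Trained networks look in the newest picture that a camera, given by its name, has taken for a name from the list of things; names that differ only in an ending like _2 or _b are one class to them, and where a whole thing is asked for, a point or a joint stands for the part that bears it (a point fixed in the world has none). Each returns a list of dicts, best first, with "score" (0 to 1); they miss things now and then, are a little off and sometimes report something else, mostly with a low value. They report only what shows in the picture. A call takes as long as a camera call. They do not tell look-alikes from the thing itself.
- env.search_frame(camera, thing): "extent" ([left, top, right, bottom] in pixels, round what is visible of it).
The state is a dict: "clock": time; "q": joint angles; "joint_velocities": joint speeds; "joint_torque": joint torques, N m; "tcp_pos": TCP position; "tcp_rot": TCP orientation; "ft_force": force on the tool from outside, world axes, zero at the start; "torque": the same for the moment, N m; "gripper_width": finger opening in mm; "grasp_force": force on a finger pad.
Only numpy, scipy, OpenCV 4.12 (cv2) and the standard library are available. Lean on these libraries where they do the work, as an engineer would, in place of code of your own. Each camera call takes 0.05 s, during which the arm holds its last target. There are 200 camera calls.

### The job

Weigh the teal paint bottle: take it out of the sloping rack, stand it upright on the blue-lined pan of the balance, and load the bare steel pan with brass weights from the tray until the beam settles level, with the pointer in the green band. Any weights not needed for that stay in, or go back into, their tray; set things down gently on the pans, and leave the other two bottles, the swab tub and the airbrush stand where they are.

Things in the scene. Friction and masses are not known exactly. Their poses are not given: they have to be found in the camera images.
- balance: grey two-pan bench balance, fixed: housing 115 x 270 mm, 58 mm high. Origin: centre of its underside; its y axis runs along the beam to the blue-lined pan, the bare steel pan is on the -y side. Over the origin, between the pans, a 44 x 50 mm pivot block reaches 91 mm and on it a white dial plate (48 mm wide along y, 4 mm thick) 156 mm, with red pointers and a green band in mid-scale.
- goods_top (a point): centre of the upper face of the blue-lined goods pan: a flat round plate of diameter 130 mm, 6 mm thick, no rim, 105 mm above the bench when level, 100 mm from the balance's middle. It stays horizontal as the beam tips and rises or sinks by at most 12 mm.
- weights_top (a point): centre of the upper face of the bare steel weights pan; same size and height as the goods pan, on the other side (200 mm away), it rises when the goods pan sinks.
- beam (a joint): beam tilt, rad: 0 level, positive with the weights pan lower, negative with the goods pan lower, stops at +-0.12. Tips 0.02 rad per 10 g of difference between the pans, wherever on a pan the load stands (stops at 60 g), and settles in about 1 s. Level when empty. The green band reaches 0.026 rad (13 g) either side; the nearest sum of weights is never over 10 g off, so it lands in the band.
- rack: plywood bottle rack, fixed: three cells in a row along its y axis (middles at -66, 0, 66 mm), each 50 x 61 mm inside, 45 mm deep, tipped 0.5 rad about y: the bottles lean 0.5 to 0.6 rad from vertical, caps towards its -x side (the robot). Origin: centre of its footprint on the bench, about 92 x 215 mm; highest edge 90 mm up. A bottle comes out along its own axis.
- bottle_teal: paint bottle, 122 mm tall: teal round body of diameter 46 mm up to 78 mm, shoulder narrowing to the neck at 91 mm, white cap of diameter 30 mm from 95 to 122 mm. Origin: centre of the underside; z runs up the bottle to the cap. The bottle to weigh: 95 to 165 g, not known beforehand. Starts in one of the rack's three cells, leaning.
- bottle_purple: paint bottle, 122 mm tall: purple round body of diameter 46 mm up to 78 mm, shoulder narrowing to the neck at 91 mm, white cap of diameter 30 mm from 95 to 122 mm. Origin: centre of the underside; z runs up the bottle to the cap. Bystander, in another cell of the rack.
- bottle_ochre: paint bottle, 122 mm tall: ochre yellow round body of diameter 46 mm up to 78 mm, shoulder narrowing to the neck at 91 mm, white cap of diameter 30 mm from 95 to 122 mm. Origin: centre of the underside; z runs up the bottle to the cap. Bystander, in another cell of the rack.
- tray: dark wooden weight tray, fixed: 148 x 148 mm, walls 5 mm thick and 15 mm high, inner floor 5 mm above the bench. Origin: centre of the underside. The weights start around (+-31, +-31) mm in its frame, in any order.
- weight_100: brass knob weight of 100 g: round body of diameter 25 mm up to 24 mm, a thinner neck and a knob of diameter 17.5 mm above, 38 mm tall in all. Origin: centre of the underside; z up. Starts upright in one of the four places in the tray.
- weight_50: brass knob weight of 50 g: round body of diameter 20 mm up to 19 mm, a thinner neck and a knob of diameter 14 mm above, 30 mm tall in all. Origin: centre of the underside; z up. Starts upright in one of the four places in the tray.
- weight_20a: brass knob weight of 20 g: round body of diameter 15 mm up to 14 mm, a thinner neck and a knob of diameter 10.5 mm above, 22 mm tall in all. Origin: centre of the underside; z up. Starts upright in one of the four places in the tray.
- weight_20b: brass knob weight of 20 g: round body of diameter 15 mm up to 14 mm, a thinner neck and a knob of diameter 10.5 mm above, 22 mm tall in all. Origin: centre of the underside; z up. Starts upright in one of the four places in the tray. Same as the other 20 g weight.
- swab_tub: bystander: loose black round tub of cotton swabs, diameter 76 mm, 86 mm tall with the swabs. Origin: centre of the underside.
- airbrush: bystander: loose bench stand with an airbrush on it; round foot of diameter 80 mm, slim post, airbrush held steeply nose down above the foot, within 45 mm of the axis, 180 mm tall. Origin: centre of the underside.
- pan_goods: the blue-lined goods pan as a body (see goods_top); its origin lies at the end of the beam, 33 mm below the pan's upper face.
- pan_weights: the bare steel weights pan as a body (see weights_top); its origin lies at the end of the beam, 33 mm below the pan's upper face.
Not all that is in view belongs to the job. There is more than one size of the tray; the job needs the smallest.

How it is judged (in metres and radians):
At the end, for the whole second after the job is handed in: The teal bottle stands upright (within 5 degrees) and still on the blue-lined pan, its foot within 55 mm of the pan's centre; the beam rests within 0.026 rad of level; every weight is either on the bare steel pan or in the tray (horizontal distance between bottle_teal and goods_top below 0.055 m and z of bottle_teal in the frame of goods_top between -0.006 and 0.008 m and angle between bottle_teal's own z axis and vertical below 0.09 rad and value of joint beam between -0.026 and 0.026 rad and velocity of joint beam between -0.03 and 0.03 rad/s and linear speed of bottle_teal below 0.02 m/s and ((horizontal distance between weight_100 and weights_top below 0.065 m and z of weight_100 in the frame of weights_top between -0.006 and 0.03 m) or (x of weight_100 in the frame of tray between -0.07 and 0.07 m and y of weight_100 in the frame of tray between -0.07 and 0.07 m and z of weight_100 in the frame of tray between 0 and 0.03 m)) and ((horizontal distance between weight_50 and weights_top below 0.065 m and z of weight_50 in the frame of weights_top between -0.006 and 0.03 m) or (x of weight_50 in the frame of tray between -0.07 and 0.07 m and y of weight_50 in the frame of tray between -0.07 and 0.07 m and z of weight_50 in the frame of tray between 0 and 0.03 m)) and ((horizontal distance between weight_20a and weights_top below 0.065 m and z of weight_20a in the frame of weights_top between -0.006 and 0.03 m) or (x of weight_20a in the frame of tray between -0.07 and 0.07 m and y of weight_20a in the frame of tray between -0.07 and 0.07 m and z of weight_20a in the frame of tray between 0 and 0.03 m)) and ((horizontal distance between weight_20b and weights_top below 0.065 m and z of weight_20b in the frame of weights_top between -0.006 and 0.03 m) or (x of weight_20b in the frame of tray between -0.07 and 0.07 m and y of weight_20b in the frame of tray between -0.07 and 0.07 m and z of weight_20b in the frame of tray between 0 and 0.03 m))); the robot touches nothing.
It fails at once if the purple bottle is moved from its place (more than 25 mm) (distance of bottle_purple from where it was at the start of the episode above 0.025 m).
It fails at once if the ochre bottle is moved from its place (more than 25 mm) (distance of bottle_ochre from where it was at the start of the episode above 0.025 m).
It fails at once if the swab tub is moved from its place (more than 25 mm) (distance of swab_tub from where it was at the start of the episode above 0.025 m).
It fails at once if the airbrush stand is moved from its place (more than 25 mm) (distance of airbrush from where it was at the start of the episode above 0.025 m).
It fails at once if a pan is struck or pressed hard (over 40 N) (contact force between any of pan_goods, pan_weights and anything else above 40 N).
It also fails if it takes over 72 s, if anything falls off the work surface, if the arm or the gripper's body presses on something with over 40 N, if the wrist force passes 120 N, or if a joint passes its speed limit or range.

## Working session

There is one attempt and no reset: what is moved stays moved. The work goes in short steps, Python scripts to look and compute and a shell command to move; the robot and the scene stay as the last step left them, time stands still between calls to the robot, and variables do not carry over. Pictures are saved under pics/ and viewed, at most 10 in all, crops included, and the job is handed in when it is done.

```bash
mkdir -p pics; cat > h.py <<'E'
import numpy as np, cv2
from plant import env
def snap(c,name=None):
    d=env.get_image(c)
    if name: cv2.imwrite(f'pics/{name}.png',d['pixels'])
    return d
def ray(d,u,v):
    K=np.array(d['intrinsics']);T=np.array(d['camera_from_world'])
    r=T[:3,:3].T@np.linalg.inv(K)@[u,v,1]; o=-T[:3,:3].T@T[:3,3]; return o,r
def onz(d,u,v,z):
    o,r=ray(d,u,v); return o+r*(z-o[2])/r[2]
def proj(d,p):
    K=np.array(d['intrinsics']);T=np.array(d['camera_from_world'])
    c=K@(T[:3,:3]@np.array(p,float)+T[:3,3]); return c[:2]/c[2]
E
python3 - <<'E'
from h import *
a=snap('scene','scene0');b=snap('top','top0')
cv2.imwrite('pics/both0.png',np.vstack([a['pixels'],b['pixels']])[:, :])
for c,d in(('scene',a),('top',b)):
    print(c,ray(d,256,192))
    for t in['balance','goods_top','weights_top','rack','bottle_teal','bottle_purple','bottle_ochre','tray','weight_100','weight_50','weight_20a','swab_tub','airbrush']:
        print(t,[(np.round(x['extent']).astype(int).tolist(),round(x['score'],2)) for x in env.search_frame(c,t)[:4]])
s=env.read_state();print(s['clock'],s['tcp_rot'])
E
```

```text
scene (array([1410.93884927,  551.26697265,  763.38633372]), array([-0.7158151 , -0.42060122, -0.55741634]))
balance [([194, 171, 284, 245], 0.65), ([179, 149, 193, 172], 0.42)]
goods_top [([237, 195, 282, 219], 0.78)]
weights_top [([198, 170, 232, 197], 0.8)]
rack [([146, 156, 194, 201], 0.93)]
bottle_teal [([182, 149, 197, 172], 0.65)]
bottle_purple [([170, 150, 185, 169], 0.51)]
bottle_ochre [([158, 138, 178, 163], 0.79)]
tray [([353, 180, 411, 222], 0.91), ([339, 239, 353, 245], 0.74), ([160, 138, 175, 164], 0.71), ([307, 220, 366, 254], 0.69)]
weight_100 [([345, 222, 351, 235], 0.49), ([338, 237, 352, 248], 0.46)]
weight_50 [([345, 222, 351, 235], 0.49), ([338, 237, 352, 248], 0.46)]
weight_20a []
swab_tub [([294, 182, 311, 206], 0.79)]
airbrush [([222, 139, 242, 180], 0.69)]
top (array([ 404.47579202,   -4.86278984, 1394.40210091]), array([ 0.11361526,  0.02270018, -0.99332137]))
balance [([211, 148, 314, 208], 0.59)]
goods_top [([210, 148, 253, 189], 0.98), ([329, 182, 402, 212], 0.18)]
weights_top []
rack [([330, 181, 401, 215], 0.6)]
bottle_teal [([338, 188, 353, 214], 0.65), ([207, 150, 316, 206], 0.48)]
bottle_purple [([357, 193, 375, 217], 0.61), ([212, 152, 252, 190], 0.34)]
bottle_ochre [([382, 198, 396, 225], 0.69)]
tray [([142, 176, 193, 232], 0.94), ([150, 90, 218, 157], 0.83), ([109, 247, 177, 317], 0.79), ([294, 218, 318, 255], 0.52)]
weight_100 []
weight_50 []
weight_20a []
swab_tub [([209, 231, 228, 256], 0.97)]
airbrush [([295, 220, 321, 253], 0.93)]
1.4 [[ 9.25359733e-01  3.79090179e-01 -2.05352629e-05]
 [ 3.79090180e-01 -9.25359731e-01  5.87508545e-05]
 [ 3.26936661e-06 -6.21503916e-05 -9.99999998e-01]]
```

View pics/scene0.png

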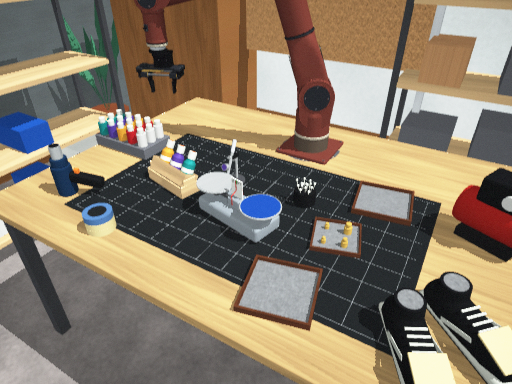

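View pics/top0.png

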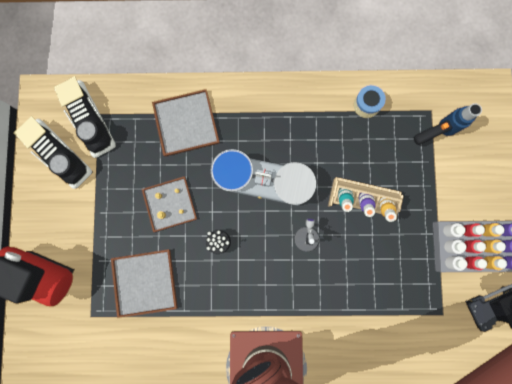

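The scene and top pictures show the bench. In the top picture the balance has its blue pan at (232,170) and steel pan at (294,184). The plywood rack is at (366,198) and the small tray with four brass weights at (168,204).
Things that could be taken for the teal bottle are the rack bottle at top (346,200) and the teal-capped bottle in the grey stand at scene (103,128). I choose the rack bottle. Of the trays at (168,204), (185,122) and (144,283), I choose the smallest, which holds the weights.

```bash
python3 - <<'E'
from h import *
b=snap('top'); im=b['pixels']
A=cv2.resize(im[172:236,138:202],(400,400),interpolation=cv2.INTER_CUBIC)
B=cv2.resize(im[170:234,325:409],(525,400),interpolation=cv2.INTER_CUBIC)
C=np.hstack([A,B]);C=cv2.resize(C,(800,346));cv2.imwrite('pics/crop1.png',C)
P=lambda u,v,z:np.round(onz(b,u,v,z)[:2]).tolist()
print('goods',P(231.5,169.5,105),'weights',P(294,183.5,105))
print('tray',[P(*x) for x in((142.5,187.5,15),(184,177.5,15),(196,219,15),(155,231.5,15))])
print('tub',P(218.5,236,86),'air',P(306.5,239,10),P(311,225,180))
print('rack corners',[P(*x) for x in((335,179.5,90),(402.5,193,90))])
print('caps',[P(*x) for x in((346,205,110),(368,210.5,110),(389.5,214.5,110))])
hsv=cv2.cvtColor(im,cv2.COLOR_BGR2HSV)
m=cv2.inRange(hsv,(15,90,90),(35,255,255));m[:175]=0;m[233:]=0;m[:,:140]=0;m[:,200:]=0
n,l,st,c=cv2.connectedComponentsWithStats(m)
for i in range(1,n):
  if st[i,4]>3: print(st[i].tolist(),c[i],P(*c[i],20))
m=cv2.inRange(hsv,(80,80,60),(98,255,255));n,l,st,c=cv2.connectedComponentsWithStats(m)
for i in range(1,n):
  if st[i,4]>8: print('teal',st[i].tolist(),c[i],P(*c[i],80))
E
```

```text
goods [623.0, 100.0] weights [577.0, -93.0]
tray [[580.0, 404.0], [613.0, 266.0], [475.0, 224.0], [435.0, 359.0]]
tub [418.0, 142.0] air [407.0, -138.0] [446.0, -135.0]
rack corners [[591.0, -222.0], [547.0, -431.0]]
caps [[509.0, -251.0], [492.0, -317.0], [479.0, -382.0]]
[175, 189, 4, 4, 13] [176.53846154 190.38461538] [569.0, 289.0]
[155, 193, 7, 6, 27] [158.14814815 195.2962963 ] [553.0, 350.0]
[179, 210, 5, 3, 12] [180.83333333 211.08333333] [501.0, 274.0]
[157, 212, 9, 7, 45] [161.11111111 214.75555556] [489.0, 338.0]
teal [339, 193, 15, 13, 96] [345.48958333 197.375     ] [536.0, -255.0]
```

View pics/crop1.png

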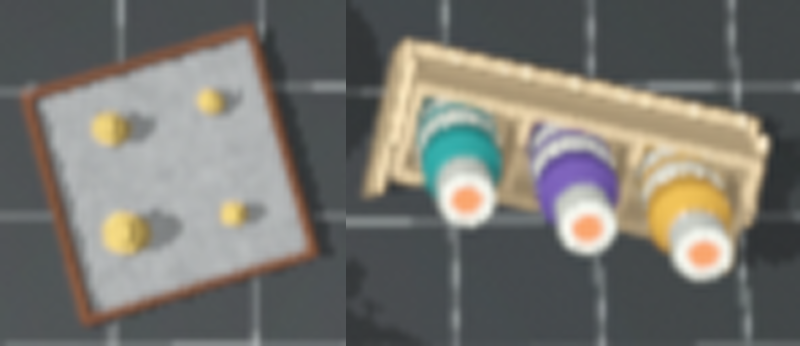

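The crop confirms the choice. The tray weights are 100 at crop (125,233), 50 at (110,128) and the two 20s at (210,101) and (232,213). The teal bottle leans in the left-end cell with its cap at crop (466,200), which is top (347,207).

```bash
cat >> h.py <<'E'
from scipy.spatial.transform import Rotation as Ro
def plan(p,R=None):
    s=env.read_state();R0=np.array(s['tcp_rot']);d=R0.T@(np.array(p)-s['tcp_pos'])/10
    n=int(np.ceil(np.linalg.norm(d)/4.1)); print('t',round(s['clock'],1),'tcp',np.round(s['tcp_pos'],1),'shift cm',np.round(d,2),'rows',n,'each',np.round(d/n,2))
    if R is not None:
        w=Ro.from_matrix(R0.T@R).as_rotvec();m=int(np.ceil(np.linalg.norm(w)/.12));print('rot',np.round(w,3),'rows',m,'each',np.round(w/max(m,1),4))
def rackR(t,ry=(0.206,0.978)):
    ry=np.array(ry)/np.hypot(*ry);z=np.array([np.sin(t)*ry[1],-np.sin(t)*ry[0],-np.cos(t)]);y=-np.array([*ry,0]);return np.c_[np.cross(y,z),y,z]
E
python3 - <<'E'
from h import *
b=snap('top');a=snap('scene')
o1,r1=ray(b,347.2,207.0);e=env.search_frame('scene','bottle_teal');print([np.round(x['extent'],1) for x in e])
C=onz(b,347.2,207,128);print('captop',C,'in scene',proj(a,C))
for z in(115,140):print(z,proj(a,onz(b,347.2,207,z)))
for t in(.55,.35,.2):
    u=-rackR(.55)[:,2];T=C-26*u;R=rackR(t);
    g=np.array([[x,y,z] for x in np.linspace(-38,38,9) for y in np.linspace(-95,95,21) for z in np.linspace(-180,-70,15)])@R.T+T
    k=g[g[:,2]<185];print(t,T,'body clear of airbrush',(np.hypot(k[:,0]-407,k[:,1]+138).min() if len(k) else None),'min z',g[:,2].min())
plan(C+90*(-rackR(.5)[:,2]),rackR(.5))
E
```

```text
[array([182. , 152. , 194.5, 175.4])]
captop [ 501.58077202 -250.52786857  128.        ] in scene [192.03743019 154.26162062]
115 [191.6554406  157.38606846]
140 [192.39387702 151.34609734]
0.55 [ 514.87884578 -253.32889433  105.83436243] body clear of airbrush 40.05540476924277 min z 145.6489642712532
0.35 [ 514.87884578 -253.32889433  105.83436243] body clear of airbrush 61.707337777233754 min z 158.56033564246223
0.2 [ 514.87884578 -253.32889433  105.83436243] body clear of airbrush 75.18961652465642 min z 166.88958830512746
t 1.6 tcp [ 246.4 -601.5  222.6] shift cm [ 33.35 -25.22   1.56] rows 11 each [ 3.03 -2.29  0.14]
rot [-0.149  0.485  0.584] rows 7 each [-0.0213  0.0693  0.0834]
```

```bash
python3 -m jog '[[[3.03,-2.29,0.1,0,0,0,6],[3.03,-2.29,0.1,0,0,0,6],[3.03,-2.29,0.1,0,0,0,6],[3.03,-2.29,0.1,0,0,0,6],[3.03,-2.29,0.1,0,0,0,6]]]' 25
python3 -m jog '[[[3.03,-2.29,0,0,0,0,6],[3.03,-2.29,0,0,0,0,6],[3.03,-2.29,0,0,0,0,6],[3.03,-2.29,0,0,0,0,6],[3.03,-2.29,0,0,0,0,6]]]' >/dev/null
python3 -m jog '[[[3.0,-2.2,0,0,0,0,6],[0,0,0,-0.02,0.055,0.09,6],[0,0,0,-0.02,0.055,0.09,6],[0,0,0,-0.02,0.055,0.09,6],[0,0,0,-0.02,0.055,0.09,6]]]' > /dev/null
python3 -m jog '[[[0,0,0,-0.02,0.055,0.09,6],[0,0,0,-0.02,0.055,0.08,6],[0,0,0,-0.02,0.055,0.06,6],[0,0,0,0,0,0,6]]]'
python3 - <<'E'
from h import *
w=snap('wrist','w1');print(env.search_frame('wrist','bottle_teal'))
plan([470,-244,200],rackR(.38))
E
```

```text
clock: 2.02
tcp_pos: [343.8, -436.5, 217.6]
tcp_rot: [[0.925, 0.379, 0.0], [0.379, -0.925, -0.0], [0.0, 0.0, -1.0]]
ft_force: [0.8, 0.1, 0.7]
gripper_width: 63.7
grasp_force: 0.0
clock: 3.18
tcp_pos: [457.8, -242.5, 217.0]
tcp_rot: [[0.9, -0.216, 0.379], [-0.189, -0.976, -0.108], [0.393, 0.026, -0.919]]
ft_force: [-0.1, 0.3, -0.6]
gripper_width: 59.7
grasp_force: 0.0
[{'extent': [220.0, 131.7, 272.6, 202.7], 'score': 0.76}]
t 3.3 tcp [ 459.  -242.9  217.9] shift cm [ 0.31 -0.17  2.07] rows 1 each [ 0.31 -0.17  2.07]
rot [ 0.027 -0.021  0.005] rows 1 each [ 0.0266 -0.0214  0.0053]
```

View pics/w1.png

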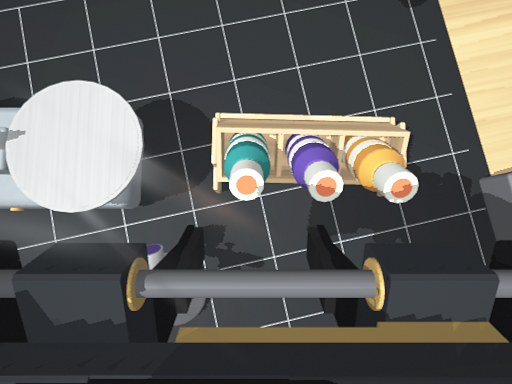

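The wrist view shows the teal bottle's cap top at (246,185), with the neighbouring caps at (324,186) and (401,187). I triangulate it with the top view.

```bash
python3 - <<'E'
from h import *
w=snap('wrist');b=snap('top')
def tri(p,q):
    o1,r1=ray(w,*p);o2,r2=ray(b,*q);s=np.linalg.lstsq(np.c_[r1,-r2],o2-o1,rcond=None)[0]
    A,B=o1+s[0]*r1,o2+s[1]*r2;return (A+B)/2,np.linalg.norm(A-B)
print(ray(w,256,192)[0]); C,e=tri((246,185),(347.2,207));print('teal',C,e)
print('on z120/128/136 wrist',[np.round(onz(w,246,185,z)) for z in(120,128,136)])
P2=[onz(w,u,v,128)[:2] for u,v in((246,185),(324,186),(401,187))];print(P2)
d=P2[0]-P2[2];print('row dir',d/np.hypot(*d),np.hypot(*d))
# body axis: shoulder/bottom look
C=np.array([*P2[0],128.]);u=-rackR(.55)[:,2]
print('axis pts proj wrist',[np.round(proj(w,C-s*u)) for s in(0,31,44,100)])
E
```

```text
[ 470.82916201 -240.15049583  399.93713777]
teal [ 499.4528134  -245.52851457  153.55802768] 0.34407216890343556
on z120/128/136 wrist [array([ 503., -246.,  120.]), array([ 502., -246.,  128.]), array([ 501., -246.,  136.])]
[array([ 502.23554074, -246.04448012]), array([ 486.84400167, -314.08038006]), array([ 471.44200612, -382.10983998])]
row dir [0.22073212 0.97533447] 139.50635802143623
axis pts proj wrist [array([246., 185.]), array([246., 172.]), array([246., 167.]), array([246., 149.])]
```

```bash
python3 - <<'E'
from h import *
rd=(.2207,.9753);u=-rackR(.55,rd)[:,2];C=np.array([500.,-246,142])
plan(C+25*u,rackR(.38,rd));s=env.read_state();R=np.array(s['tcp_rot']);print('then along -u, 52mm:',rackR(.38,rd).T@(-u*5.2))
E
```

```text
t 3.4 tcp [ 459.9 -243.1  218.1] shift cm [ 0.33 -0.72  6.07] rows 2 each [ 0.16 -0.36  3.04]
rot [ 0.02  -0.022  0.019] rows 1 each [ 0.0204 -0.0219  0.0189]
then along -u, 52mm: [8.79748215e-01 2.28261470e-17 5.12504079e+00]
```

```bash
python3 -m jog '[[[0.16,-0.36,2.0,0,0,0,6],[0.16,-0.36,2.0,0,0,0,6],[0,0,2.07,0.02,-0.02,0.02,6],[0,0,0,0,0,0,6]]]'
python3 - <<'E'
from h import *
w=snap('wrist','w2')
print(env.search_frame('wrist','bottle_teal')[:1])
for z in(125,142,153):print(z,[np.round(onz(w,u,v,z),1) for u,v in((246,185),)])
C=np.array([500.,-246,142]);print(proj(w,C))
plan(C)
E
```

```text
clock: 3.72
tcp_pos: [486.9, -242.5, 159.3]
tcp_rot: [[0.906, -0.222, 0.359], [-0.208, -0.975, -0.079], [0.368, -0.003, -0.93]]
ft_force: [-1.0, 0.7, -0.4]
gripper_width: 60.0
grasp_force: 0.0
[{'extent': [224.3, 142.6, 287.2, 237.2], 'score': 0.93}]
125 [array([ 522.9, -243.7,  125. ])]
142 [array([ 521.2, -243.9,  142. ])]
153 [array([ 520.1, -244. ,  153. ])]
[256.43408518 216.25200451]
t 3.8 tcp [ 486.9 -243.1  162.3] shift cm [ 0.49 -0.    2.38] rows 1 each [ 0.49 -0.    2.38]
```

View pics/w2.png

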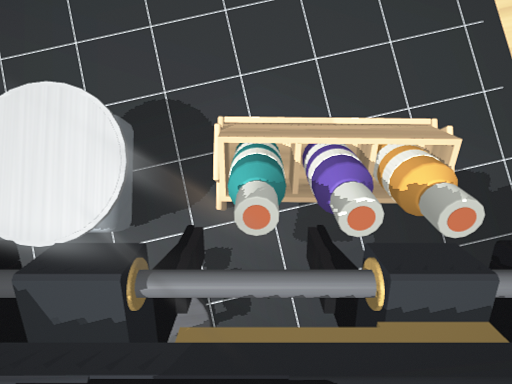

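The cap top shows at (256,217), and the estimate predicted (256,216). I go in along the bottle axis, grip, then draw the bottle out along its axis.

```bash
python3 -m jog '[[[0.23,0,1.3,0,0,0,6],[0.23,0,1.3,0,0,0,6],[0.23,0,1.3,0,0,0,6],[0.22,0,1.25,0,0,0,6],[0,0,0,0,0,0,6]]]'
python3 -m jog '[[[0,0,0,0,0,0,2],[0,0,0,0,0,0,2],[0,0,0,0,0,0,2],[0,0,0,0,0,0,2],[0,0,0,0,0,0,2]]]' 30
python3 -m jog '[[[0,0,0,0,0,0,2],[0,0,0,0,0,0,2]]]'
```

```text
clock: 4.23
tcp_pos: [514.0, -249.1, 117.9]
tcp_rot: [[0.905, -0.223, 0.363], [-0.207, -0.975, -0.083], [0.373, -0.0, -0.928]]
ft_force: [0.4, 0.1, -0.3]
gripper_width: 60.0
grasp_force: 0.0
clock: 4.65
tcp_pos: [513.8, -249.4, 119.2]
tcp_rot: [[0.904, -0.224, 0.365], [-0.208, -0.975, -0.084], [0.374, -0.0, -0.927]]
ft_force: [0.3, -0.8, -0.0]
gripper_width: 34.2
grasp_force: 0.0
clock: 4.82
tcp_pos: [513.9, -249.4, 119.0]
tcp_rot: [[0.904, -0.224, 0.365], [-0.208, -0.975, -0.084], [0.374, -0.0, -0.927]]
ft_force: [-2.1, -0.0, 3.9]
gripper_width: 29.3
grasp_force: 30.0
```

```bash
python3 -m jog '[[[-0.2,0,-1.2,0,0,0,2],[-0.3,0,-1.7,0,0,0,2],[-0.3,0,-1.7,0,0,0,2],[-0.3,0,-1.7,0,0,0,2],[-0.3,0,-1.7,0,0,0,2]]]'
python3 -m jog '[[[-0.8,0,-2,0,0,0,2],[-0.8,0,-2,0,0,0,2],[-0.8,0,-2,0,0,0,2],[-0.8,0,-2,0,0,0,2],[0,0,0,0,0,0,2]]]'
python3 - <<'E'
from h import *
w=snap('wrist','w3');b=snap('top')
print(env.search_frame('wrist','bottle_teal')[:1],env.search_frame('top','bottle_teal')[:1])
# balance frame
rd=(.232,.973);plan([560,-50,290],rackR(-.17,rd))
E
```

```text
clock: 5.23
tcp_pos: [471.2, -239.2, 187.7]
tcp_rot: [[0.904, -0.224, 0.363], [-0.208, -0.975, -0.083], [0.372, -0.001, -0.928]]
ft_force: [-0.4, -0.4, -1.4]
gripper_width: 29.1
grasp_force: 30.0
clock: 5.65
tcp_pos: [413.0, -226.8, 252.7]
tcp_rot: [[0.903, -0.225, 0.367], [-0.208, -0.974, -0.086], [0.376, 0.001, -0.926]]
ft_force: [0.6, -1.0, -1.0]
gripper_width: 29.2
grasp_force: 30.0
[{'extent': [216.9, 154.0, 291.4, 272.3], 'score': 0.64}] [{'extent': [340.9, 219.1, 355.2, 234.9], 'score': 0.77}]
t 5.8 tcp [ 413.9 -226.1  248.7] shift cm [ 1.109e+01 -2.043e+01  2.000e-02] rows 6 each [ 1.85 -3.41  0.  ]
rot [-0.002 -0.552  0.009] rows 5 each [-0.0004 -0.1103  0.0017]
```

View pics/w3.png

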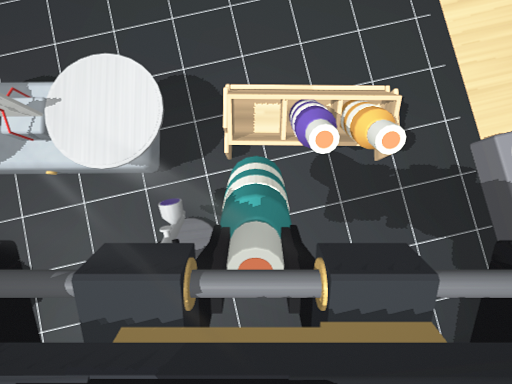

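The bottle is held by its cap at (256,260), its cell at (265,120) is empty, and the other two are in place. Next I raise it, turn it upright and check.

```bash
python3 -m jog '[[[1.2,0,-3,0,0,0,2],[1.2,0,-3,0,0,0,2],[0,0,0,0,-0.11,0,2],[0,0,0,0,-0.11,0,2],[0,0,0,0,-0.11,0,2]]]' >/dev/null
python3 -m jog '[[[0,0,0,0,-0.11,0,2],[0,0,0,0,-0.11,0,2],[0,0,0,0,0,0,2],[0,0,0,0,0,0,2]]]'
python3 - <<'E'
from h import *
a=snap('scene');b=snap('top')
e=env.search_frame('scene','bottle_teal')[:2];print(e)
hsv=cv2.cvtColor(a['pixels'],cv2.COLOR_BGR2HSV);m=cv2.inRange(hsv,(80,90,50),(98,255,255))
n,l,st,c=cv2.connectedComponentsWithStats(m)
for i in range(1,n):
  if st[i,4]>40:
    y,x=np.where(l==i);k=np.cov(x,y);v=np.linalg.eigh(k)[1][:,1];print('teal scene',st[i].tolist(),c[i],v)
s=env.read_state();p=np.array(s['tcp_pos'])
print('vertical in scene',proj(a,p-[0,0,20]),proj(a,p-[0,0,90]),'scene at y tool')
plan([600,90,320])
print('force z',s['ft_force'])
x,y=(int(v) for v in proj(a,p-[0,0,40]))
cv2.imwrite('pics/s1.png',cv2.resize(a['pixels'][y-50:y+50,x-60:x+60],(600,500),interpolation=cv2.INTER_CUBIC))
E
```

```text
clock: 6.6
tcp_pos: [415.1, -226.0, 311.2]
tcp_rot: [[0.961, -0.222, -0.166], [-0.218, -0.975, 0.042], [-0.171, -0.004, -0.985]]
ft_force: [-0.1, 0.3, -0.9]
gripper_width: 29.2
grasp_force: 30.0
[{'extent': [157.9, 139.7, 176.1, 164.1], 'score': 0.73}]
teal scene [204, 100, 13, 12, 117] [209.53846154 106.        ] [-0.9878585   0.15535629]
teal scene [98, 121, 11, 15, 104] [103.25       128.15384615] [0.17514864 0.984542  ]
teal scene [206, 121, 12, 6, 50] [211.62 124.08] [-0.99469636  0.10285503]
vertical in scene [208.84996047 103.50801431] [210.20792245 122.2012963 ] scene at y tool
t 6.8 tcp [ 413.5 -226.3  314.4] shift cm [ 10.85 -35.    -2.37] rows 9 each [ 1.21 -3.89 -0.26]
force z [-0.4573568  -0.32954189 -1.17534334]
```

View pics/s1.png

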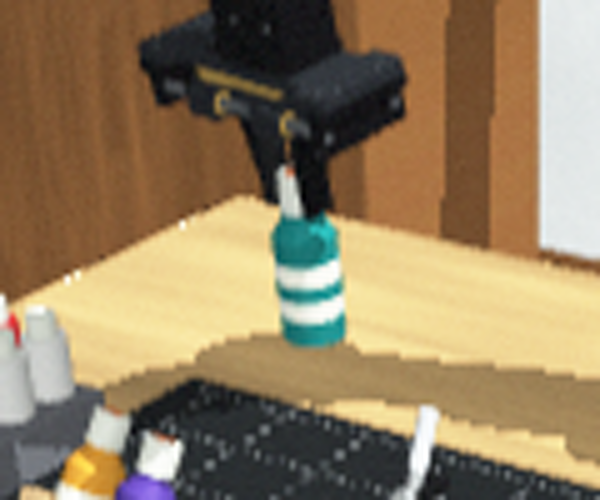

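The bottle hangs within about 3° of upright, its foot slightly towards the robot. I correct 0.04 rad and carry it to the goods pan.

```bash
python3 -m jog '[[[1.2,-3.8,-0.26,0,0,0,2],[1.2,-3.8,-0.26,0,0,0,2],[1.2,-3.8,-0.26,0,0,0,2],[1.2,-3.8,-0.26,0,0,0,2],[1.2,-3.8,-0.26,0,0,0,2]]]' >/dev/null
python3 -m jog '[[[1.2,-3.8,-0.26,0,0,0,2],[1.2,-3.8,-0.26,0,0,0,2],[1.2,-3.8,-0.26,0,0,0,2],[1.2,-3.8,-0.26,0,0,0,2],[0,0,0,0,0.04,0,2]]]'
python3 -m jog '[[[0,0,0,0,0,0,2],[0,0,0,0,0,0,2]]]'
python3 - <<'E'
from h import *
b=snap('top');P=lambda e,z:np.round(onz(b,(e[0]+e[2])/2,(e[1]+e[3])/2,z)).tolist()
print([(P(x['extent'],105),x) for x in env.search_frame('top','weights_top')[:1]])
print(env.read_state()['ft_force'])
plan([623,100,225])
E
```

```text
clock: 7.58
tcp_pos: [599.1, 89.8, 316.7]
tcp_rot: [[0.968, -0.217, -0.127], [-0.214, -0.976, 0.033], [-0.131, -0.005, -0.991]]
ft_force: [-1.8, -0.0, -1.6]
gripper_width: 29.2
grasp_force: 30.0
clock: 7.75
tcp_pos: [597.3, 81.9, 320.9]
tcp_rot: [[0.967, -0.224, -0.122], [-0.222, -0.975, 0.028], [-0.125, 0.0, -0.992]]
ft_force: [-0.3, -0.8, -1.6]
gripper_width: 29.1
grasp_force: 30.0
[([572.0, -96.0, 105.0], {'extent': [276.2, 164.0, 313.7, 206.7], 'score': 0.58})]
[ 0.0998623  -0.37007399 -1.30773538]
t 7.8 tcp [597.5  80.4 320.9] shift cm [ 3.22 -2.49  9.26] rows 3 each [ 1.07 -0.83  3.09]
```

```bash
python3 -m jog '[[[1.07,-0.83,3,0,0,0,2],[1.07,-0.83,3,0,0,0,2],[1.08,-0.83,2.3,0,0,0,2],[0,0,0.9,0,0,0,2],[0,0,0,0,0,0,2]]]'
python3 -m jog '[[[0.1,0,0.7,0,0,0,2],[0.1,0,0.5,0,0,0,2],[0.05,0,0.4,0,0,0,2],[0,0,0,0,0,0,2],[0,0,0,0,0,0,2]]]'
python3 -m jog '[[[0.05,0,0.4,0,0,0,2],[0,0,0,0,0,0,2],[0,0,0,0,0,0,2]]]'
```

```text
clock: 8.27
tcp_pos: [621.9, 100.3, 222.3]
tcp_rot: [[0.966, -0.225, -0.127], [-0.224, -0.974, 0.028], [-0.131, 0.001, -0.991]]
ft_force: [0.2, 0.2, -1.1]
gripper_width: 29.3
grasp_force: 30.0
clock: 8.68
tcp_pos: [623.7, 101.8, 208.6]
tcp_rot: [[0.967, -0.224, -0.123], [-0.222, -0.975, 0.029], [-0.126, -0.001, -0.992]]
ft_force: [-0.2, 0.2, -1.0]
gripper_width: 29.3
grasp_force: 30.0
clock: 8.93
tcp_pos: [623.5, 102.0, 203.9]
tcp_rot: [[0.967, -0.224, -0.124], [-0.222, -0.975, 0.029], [-0.127, -0.0, -0.992]]
ft_force: [0.8, -0.6, -0.1]
gripper_width: 29.1
grasp_force: 30.0
```

```bash
for i in 1; do python3 -m jog '[[[0.04,0,0.3,0,0,0,2],[0,0,0,0,0,0,2],[0.04,0,0.3,0,0,0,2],[0,0,0,0,0,0,2],[0,0,0,0,0,0,2]]]'|grep -E 'tcp_pos|ft'
python3 -m jog '[[[0.03,0,0.25,0,0,0,2],[0,0,0,0,0,0,2],[0,0,0,0,0,0,2]]]'|grep -E 'tcp_pos|ft'
python3 -m jog '[[[0.02,0,0.2,0,0,0,2],[0,0,0,0,0,0,2],[0,0,0,0,0,0,2]]]'|grep -E 'tcp_pos|ft'; done
```

```text
tcp_pos: [623.5, 102.0, 197.7]
ft_force: [-0.5, 0.0, -0.6]
tcp_pos: [623.6, 102.0, 195.3]
ft_force: [0.8, -0.8, -1.9]
tcp_pos: [623.6, 101.9, 193.3]
ft_force: [0.1, 0.1, -2.2]
```

```bash
python3 -m jog '[[[0.02,0,0.2,0,0,0,2],[0,0,0,0,0,0,2],[0,0,0,0,0,0,2]]]'|grep -E 'tcp_pos|ft'
python3 -m jog '[[[0.02,0,0.2,0,0,0,2],[0,0,0,0,0,0,2],[0,0,0,0,0,0,2]]]'|grep -E 'tcp_pos|ft'
python3 - <<'E'
from h import *
a=snap('scene');s=env.read_state();x,y=(int(v) for v in proj(a,[600,50,130]))
print(x,y)
cv2.imwrite('pics/s2.png',cv2.resize(a['pixels'][y-60:y+60,x-72:x+72],(720,600),interpolation=cv2.INTER_CUBIC))
E
```

```text
tcp_pos: [623.5, 102.0, 191.3]
ft_force: [-0.0, 0.3, -0.8]
tcp_pos: [623.8, 102.0, 190.1]
ft_force: [-0.8, -0.3, 4.8]
249 190
```

View pics/s2.png

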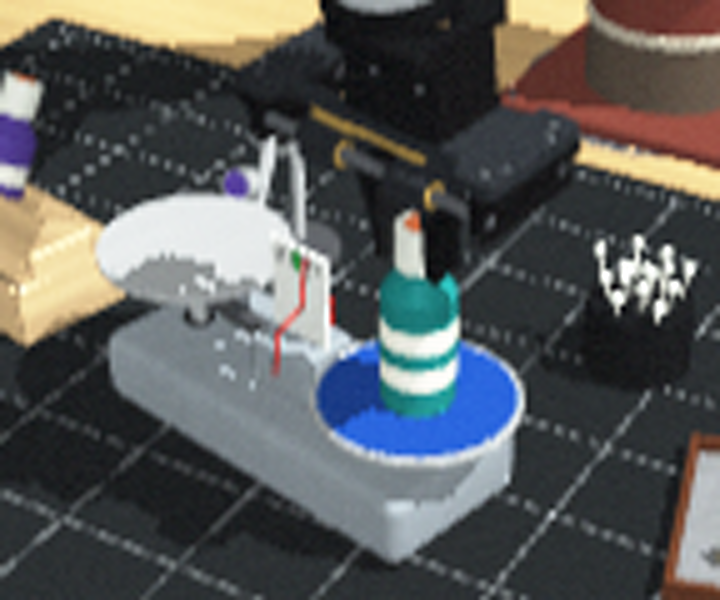

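The bottle stands at the middle of the blue pan, its foot at crop (417,398). The beam is down on its stop, with the wrist pressing about 5 N. I release and rise.

```bash
python3 -m jog '[[[0,0,-0.1,0,0,0,2],[0,0,0,0,0,0,6],[0,0,0,0,0,0,6],[0,0,0,0,0,0,6],[0,0,0,0,0,0,6]]]'|tail -3
python3 -m jog '[[[0,0,-1,0,0,0,6],[0,0,-2,0,0,0,6],[0,0,-3,0,0,0,6],[0,0,-3,0,0,0,6],[0,0,-3,0,0,0,6]]]'|tail -3
python3 - <<'E'
from h import *
w=snap('wrist')
# weights in tray: tool down, y along tray-ish; W100
b=snap('top');print(env.search_frame('top','bottle_teal')[:1],proj(b,[623,100,215]))
R=rackR(0,(.232,.973));plan([495,334,150],R)
E
```

```text
ft_force: [0.5, 0.7, -0.3]
gripper_width: 48.2
grasp_force: 0.0
ft_force: [0.9, 0.1, 0.3]
gripper_width: 59.7
grasp_force: 0.0
[] [228.52156303 163.08476052]
t 11.4 tcp [639.6  99.  312.7] shift cm [-17.21 -19.62  18.57] rows 8 each [-2.15 -2.45  2.32]
rot [-0.002  0.123  0.008] rows 2 each [-0.0011  0.0614  0.0041]
```

```bash
python3 -m jog '[[[0,0,0,0,0.061,0.004,6],[0,0,0,0,0.061,0.004,6],[-2.67,-2.61,1.3,0,0,0,5],[-2.67,-2.61,1.3,0,0,0,5],[-2.67,-2.61,1.3,0,0,0,5]]]' >/dev/null
python3 -m jog '[[[-2.67,-2.61,1.6,0,0,0,5],[-2.67,-2.61,1.6,0,0,0,5],[-2.67,-2.61,1.6,0,0,0,5],[-2.67,-2.61,1.6,0,0,0,5],[0,0,0,0,0,0,5]]]' 
python3 - <<'E'
from h import *
w=snap('wrist','w4')
hsv=cv2.cvtColor(w['pixels'],cv2.COLOR_BGR2HSV);m=cv2.inRange(hsv,(15,90,80),(35,255,255))
n,l,st,c=cv2.connectedComponentsWithStats(m)
for i in range(1,n):
  if st[i,4]>25: print(st[i].tolist(),c[i],onz(w,*c[i],22).round(1))
b=snap('top');print(env.search_frame('top','bottle_teal')[:1])
print([proj(w,[x,y,5]).round() for x,y in((490,337),(553,350),(569,289),(501,274))])
E
```

```text
clock: 12.22
tcp_pos: [490.9, 326.2, 204.2]
tcp_rot: [[0.975, -0.221, -0.011], [-0.221, -0.975, 0.002], [-0.011, 0.001, -1.0]]
ft_force: [-1.4, 0.3, 0.2]
gripper_width: 49.8
grasp_force: 0.0
[0, 54, 22, 85, 926] [ 7.87580994 99.45140389] [621.3 568.7  22. ]
[264, 83, 14, 14, 147] [270.57142857  89.4829932 ] [569.  291.9  22. ]
[212, 108, 18, 19, 269] [220.46096654 117.13754647] [553.  351.1  22. ]
[290, 141, 13, 14, 141] [295.9929078  147.63829787] [501.8 276.8  22. ]
[234, 159, 21, 25, 414] [243.96859903 170.75362319] [488.7 340.   22. ]
[14, 241, 9, 28, 35] [ 18.8        255.54285714] [444.3 642.5  22. ]
[39, 243, 32, 26, 35] [ 54.57142857 255.6       ] [434.3 598.6  22. ]
[347, 257, 19, 54, 540] [358.06111111 283.86296296] [308.1 230.2  22. ]
[145, 258, 19, 53, 523] [151.91778203 284.47418738] [366.6 492.5  22. ]
[30, 298, 10, 20, 104] [ 34.41346154 307.55769231] [367.1 657.6  22. ]
[155, 322, 334, 21, 5649] [330.8716587  333.68330678] [236.1 276.6  22. ]
[{'extent': [223.8, 162.7, 237.6, 178.4], 'score': 0.49}]
[array([247., 166.]), array([223., 116.]), array([272.,  89.]), array([297., 145.])]
```

View pics/w4.png

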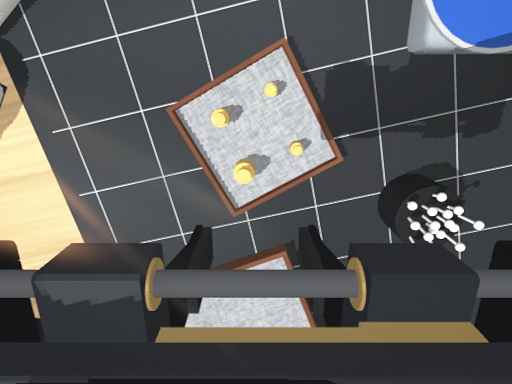

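All four weights stand in the tray: 100 at (244,171), 50 at (220,117), and the 20s at (271,90) and (296,148). The wrist and top positions agree to 3 mm.

```bash
python3 -c "
from h import *
plan([489,339,60])"
```

```text
t 12.4 tcp [498.  319.5 206.8] shift cm [-1.23 -1.71 14.69] rows 4 each [-0.31 -0.43  3.67]
```

```bash
python3 -m jog '[[[-0.31,-0.43,3.67,0,0,0,5],[-0.31,-0.43,3.67,0,0,0,5],[-0.31,-0.43,3.67,0,0,0,5],[-0.31,-0.43,3.67,0,0,0,5],[0,0,1.5,0,0,0,5]]]' >/dev/null
python3 -m jog '[[[0,0,1.5,0,0,0,5],[0,0,1.3,0,0,0,5],[0,0,0.5,0,0,0,5],[0,0,0,0,0,0,1],[0,0,0,0,0,0,1]]]'|sed -n '2p;4,6p'
python3 -m jog '[[[0,0,0,0,0,0,1],[0,0,0,0,0,0,1],[0,0,0,0,0,0,1]]]' 15|sed -n '2p;4,6p'
```

```text
tcp_pos: [490.0, 339.3, 13.3]
ft_force: [-1.0, -0.7, -0.2]
gripper_width: 43.0
grasp_force: 0.0
tcp_pos: [489.9, 339.7, 13.6]
ft_force: [-1.0, -1.8, 1.4]
gripper_width: 24.2
grasp_force: 11.7
```

The 100 g weight is gripped at 24.2 mm. Now over to the steel pan.

```bash
python3 -m jog '[[[0,0,-2,0,0,0,1],[0,0,-4.1,0,0,0,1],[0,0,-4.1,0,0,0,1],[0,0,-4.1,0,0,0,1],[0,0,-3.5,0,0,0,1]]]' >/dev/null
python3 -m jog '[[[1.29,3.67,0,0,0,0,1],[1.29,3.67,0,0,0,0,1],[1.29,3.67,0,0,0,0,1],[1.29,3.67,0,0,0,0,1],[1.29,3.67,0,0,0,0,1]]]' >/dev/null
python3 -m jog '[[[1.29,3.67,0,0,0,0,1],[1.29,3.67,0,0,0,0,1],[1.29,3.67,0,0,0,0,1],[1.29,3.67,0,0,0,0,1],[1.29,3.67,0,0,0,0,1]]]' >/dev/null
python3 -m jog '[[[1.29,3.67,0,0,0,0,1],[0,0,0,0,0,0,1],[0,0,0,0,0,0,1],[0,0,0,0,0,0,1]]]'|sed -n '2,6p'
python3 - <<'E'
from h import *
w=snap('wrist','w5')
e=env.search_frame('wrist','weights_top')[:1];print(e)
print('pan ctr pred',proj(w,[575,-95,117]))
plan([538,-86,129])
E
```

```text
tcp_pos: [534.7, -85.8, 190.1]
tcp_rot: [[0.973, -0.232, -0.005], [-0.232, -0.973, 0.002], [-0.005, -0.001, -1.0]]
ft_force: [0.2, 0.6, -1.2]
gripper_width: 24.4
grasp_force: 15.0
[{'extent': [166.0, 56.5, 336.8, 222.6], 'score': 0.56}]
pan ctr pred [255.04952004 147.7397059 ]
t 15.1 tcp [534.8 -84.7 190.1] shift cm [0.37 0.05 6.11] rows 2 each [0.19 0.03 3.05]
```

View pics/w5.png

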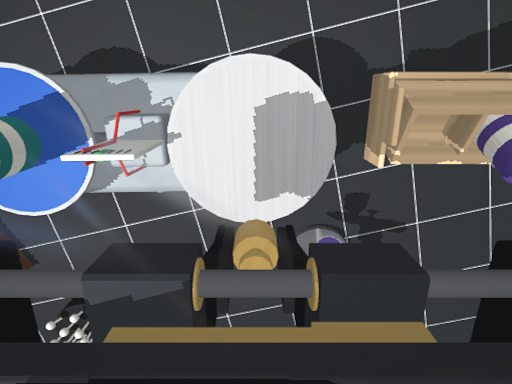

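The wrist view shows the steel pan's centre at (252,139), about 5 mm further out than I had assumed, so I take (580,-94). The weight is in the fingers at (255,245).

```bash
python3 -m jog '[[[0.6,0,2.5,0,0,0,1],[0.6,0,2.5,0,0,0,1],[0,0,0.9,0,0,0,1],[0,0,0,0,0,0,1],[0,0,0,0,0,0,1]]]'|sed -n '2p;4,6p'
python3 -m jog '[[[0,0,0.2,0,0,0,1],[0,0,0,0,0,0,1],[0,0,0.2,0,0,0,1],[0,0,0,0,0,0,1],[0,0,0,0,0,0,1]]]'|sed -n '2p;4,6p'
python3 -c "
from h import *
a=snap('scene');x,y=(int(v) for v in proj(a,[570,-60,130]))
cv2.imwrite('pics/s3.png',cv2.resize(a['pixels'][y-40:y+40,x-48:x+48],(720,600),interpolation=cv2.INTER_CUBIC))"
```

```text
tcp_pos: [545.9, -88.1, 131.2]
ft_force: [0.3, 0.5, -0.4]
gripper_width: 24.3
grasp_force: 15.0
tcp_pos: [546.2, -89.0, 127.2]
ft_force: [0.4, -0.0, -1.9]
gripper_width: 24.2
grasp_force: 15.0
```

View pics/s3.png

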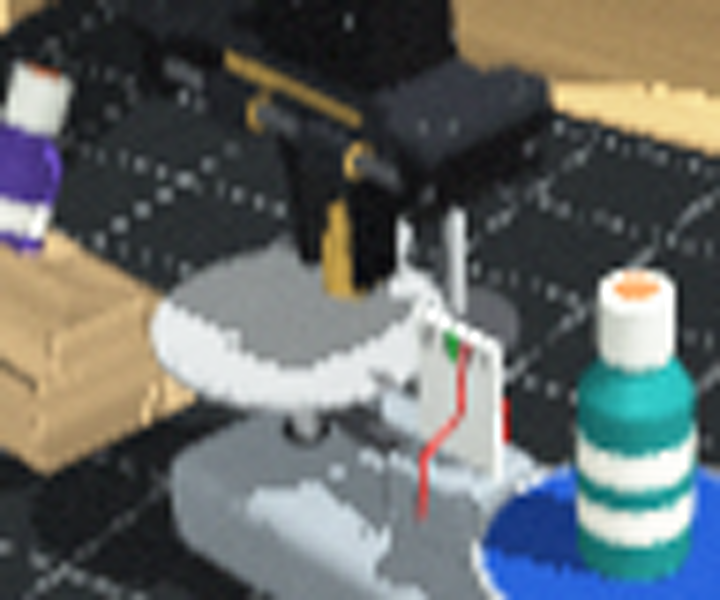

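That picture shows the weight just over the pan at (343,290) in the crop. My picture allowance is now used up (11 viewed, one over the limit of 10), so from here I go by numbers only.

```bash
python3 -m jog '[[[0,0,0.15,0,0,0,1],[0,0,0,0,0,0,1],[0,0,0.15,0,0,0,1],[0,0,0,0,0,0,1],[0,0,0,0,0,0,1]]]'|sed -n '2p;4p'
python3 -m jog '[[[0,0,0.2,0,0,0,1],[0,0,0,0,0,0,1],[0,0,0,0,0,0,1]]]'|sed -n '2p;4p'
python3 -m jog '[[[0,0,0,0,0,0,3],[0,0,0,0,0,0,4],[0,0,0,0,0,0,4],[0,0,0,0,0,0,4]]]'|sed -n '2p;4,6p'
```

```text
tcp_pos: [546.1, -89.0, 123.8]
ft_force: [0.4, -0.7, 0.3]
tcp_pos: [546.0, -89.0, 121.8]
ft_force: [0.0, -0.8, 0.5]
tcp_pos: [546.1, -89.0, 122.0]
ft_force: [0.3, 0.1, -0.1]
gripper_width: 38.3
grasp_force: 0.0
```

```bash
python3 -m jog '[[[0,0,-1.5,0,0,0,4],[0,0,-2.5,0,0,0,4],[-1.1,0.43,-2.8,0,0,0,4],[0,0,0,0,0,0,4],[0,0,0,0,0,0,4]]]' > /dev/null
python3 -m jog '[[[0,0,0,0,0,0,4],[0,0,0,0,0,0,4],[0,0,0,0,0,0,4],[0,0,0,0,0,0,4],[0,0,0,0,0,0,4]]]'|sed -n '1,2p'
cat >> h.py <<'E'
def pan(im):
    hsv=cv2.cvtColor(im,cv2.COLOR_BGR2HSV)
    m=((hsv[...,1]<40)&(hsv[...,2]>125)).astype(np.uint8)*255; m[235:]=0
    m=cv2.morphologyEx(m,cv2.MORPH_OPEN,np.ones((5,5)))
    n,l,st,c=cv2.connectedComponentsWithStats(m);i=1+np.argmax(st[1:,4])
    k,_=cv2.findContours((l==i).astype(np.uint8),cv2.RETR_EXTERNAL,cv2.CHAIN_APPROX_NONE);q=cv2.convexHull(max(k,key=cv2.contourArea))[:,0].astype(float)
    # refine on the gradient of brightness along rays, robust circle fit
    g=cv2.GaussianBlur(im.max(2).astype(np.float32),(0,0),.8)
    (cx,cy),r=cv2.minEnclosingCircle(q.astype(np.float32)); pts=[]
    for a in np.linspace(0,2*np.pi,360,endpoint=False):
        rr=np.arange(r-10,r+6,.2);s=cv2.remap(g,(cx+rr*np.cos(a)).astype(np.float32)[None],(cy+rr*np.sin(a)).astype(np.float32)[None],cv2.INTER_LINEAR)[0]
        d=np.gradient(s);j=np.argmin(d)
        if d[j]<-2.5 and 2<j<len(rr)-3: pts.append((cx+rr[j]*np.cos(a),cy+rr[j]*np.sin(a)))
    pts=np.array(pts)
    for _ in range(4):
        e=cv2.fitEllipse(pts.astype(np.float32));(ex,ey),(A,B),_a=e
        d=np.hypot(*(pts-[ex,ey]).T)-(A+B)/4; k=abs(d)<1.2
        if k.sum()<40: break
        pts=pts[k]
    return ex,ey,(A+B)/2,abs(A-B),len(pts),r
E
python3 - <<'E'
from h import *
w=snap('wrist','w6');s=env.read_state();print(s['clock'],s['tcp_pos'])
print('camera z',ray(w,0,0)[0], 'f',w['intrinsics'][0][0])
for n in('w5','w6'):print(n,np.round(pan(cv2.imread(f'pics/{n}.png')),2))
E
```

```text
clock: 17.85
tcp_pos: [534.6, -90.6, 189.3]
17.9 [534.62320073 -90.66423897 189.44576106]
camera z [ 614.2748066  -109.26113574  351.64659608] f 307.86543409889646
w5 [194.25 118.85 285.86   2.53 113.   145.8 ]
w6 [184.16 118.44 293.6   10.11 101.   148.42]
```

```bash
cat >> h.py <<'E'
from scipy.optimize import least_squares
def panfit(im,K,T,c0=(580,-94),h0=111,verbose=0):
    g=cv2.GaussianBlur(im.astype(np.float32).max(2),(0,0),.8);K=np.array(K);T=np.array(T)
    an=np.linspace(0,2*np.pi,360,endpoint=False)
    P=lambda c,r:(lambda X:(K@X)[:2]/(K@X)[2])(T[:3,:3]@np.array([c[0]+r*np.cos(an),c[1]+r*np.sin(an),0*an+c[2]])+T[:3,3:4])
    x=np.array([*c0,h0],float);wid=9
    for it in range(8):
        rr=np.arange(65-wid,65+wid,.15);S=np.array([cv2.remap(g,*[v.astype(np.float32)[None] for v in P(x,r)],cv2.INTER_LINEAR)[0] for r in rr])
        d=np.gradient(S,axis=0);j=d.argmin(0);uv=P(x,65);uv=np.array([np.choose(np.zeros(360,int),[uv[0]]),uv[1]])
        ed=np.stack([P(x,r) for r in rr])[j,:,np.arange(360)]
        ok=(d.min(0)<-1.5)&(j>1)&(j<len(rr)-2)&(ed[:,1]<225)&(ed[:,1]>2)&(ed[:,0]>2)&(ed[:,0]<509)
        f=lambda y:((P(y,65).T-ed)[ok]).ravel()
        cen=lambda y:P(y,65).T
        def res(y):
            p=cen(y);t=np.roll(p,-1,0)-np.roll(p,1,0);n=np.c_[t[:,1],-t[:,0]]/np.linalg.norm(t,axis=1)[:,None]
            return ((p-ed)*n).sum(1)[ok]
        x=least_squares(res,x,loss='soft_l1',f_scale=.4).x;wid=max(3,wid*.7)
    return np.round(x,2),ok.sum(),np.round(np.median(abs(res(x))),3)
E
python3 - <<'E'
from h import *
w=snap('wrist');s=env.read_state();print(s['tcp_pos'],s['clock'])
Tw=np.eye(4);Tw[:3,:3]=s['tcp_rot'];Tw[:3,3]=s['tcp_pos'];T=np.array(w['camera_from_world']);ct=T@Tw
R5=np.array([[0.973,-0.232,-0.005],[-0.232,-0.973,0.002],[-0.005,-0.001,-1]]);u,_,v=np.linalg.svd(R5)
T5=np.eye(4);T5[:3,:3]=u@v;T5[:3,3]=[534.8,-84.7,190.1]
K=w['intrinsics']
for h in(105,115): print('w6',panfit(w['pixels'],K,T,h0=h),'w5',panfit(cv2.imread('pics/w5.png'),K,ct@np.linalg.inv(T5),h0=h))
a=snap('scene')
for h in(105,115): print('scene now',panfit(a['pixels'],a['intrinsics'],a['camera_from_world'],h0=h),'level',panfit(cv2.imread('pics/scene0.png'),a['intrinsics'],a['camera_from_world'],h0=h))
E
```

```text
[534.6489412  -90.68401141 189.56943579] 17.95
w6 (array([577.5 , -93.23, 108.86]), np.int64(338), np.float64(0.215)) w5 (array([577.71, -91.43, 115.41]), np.int64(342), np.float64(0.226))
w6 (array([577.52, -93.21, 108.78]), np.int64(340), np.float64(0.198)) w5 (array([577.67, -91.45, 115.41]), np.int64(341), np.float64(0.195))
scene now (array([600.92, -77.06, 125.3 ]), np.int64(98), np.float64(0.268)) level (array([594.52, -80.34, 115.79]), np.int64(168), np.float64(0.24))
scene now (array([603.31, -75.54, 127.2 ]), np.int64(93), np.float64(0.24)) level (array([ 545.41, -117.87,   80.84]), np.int64(115), np.float64(0.182))
```

The pan fit gives the steel pan at (577.5,-93.2), dropped 6.6 mm from its stop. The goods side is then about 27 g heavier, so the bottle weighs about 127 g and one 20 g weight is needed.

```bash
python3 -c "
from h import *
plan([501.5,275.5,190],rackR(0,(.22,.975)))"
```

```text
t 18.0 tcp [534.7 -90.7 189.7] shift cm [-11.71 -34.85   0.04] rows 9 each [-1.3  -3.87  0.  ]
rot [-0.     0.006 -0.012] rows 1 each [-0.      0.0058 -0.0118]
```

```bash
python3 -m jog '[[[-1.3,-3.87,0,0,0,0,3.2],[-1.3,-3.87,0,0,0,0,3.2],[-1.3,-3.87,0,0,0,0,3.2],[-1.3,-3.87,0,0,0,0,3.2],[-1.3,-3.87,0,0,0,0,3.2]]]' >/dev/null
python3 -m jog '[[[-1.3,-3.87,0,0,0,0,3.2],[-1.3,-3.87,0,0,0,0,3.2],[-1.3,-3.87,0,0,0,0,3.2],[-1.3,-3.87,0,0,0,0,3.2],[0,0,0,0,0,0,3.2]]]' >/dev/null
python3 -m jog '[[[0,0,4,0,0,0,3.2],[0,0,4,0,0,0,3.2],[0,0,2,0,0,0,3.2],[0,0,0,0,0,0,3.2],[0,0,0,0,0,0,3.2]]]' |sed -n '2p;5p'
python3 - <<'E'
from h import *
w=snap('wrist')
hsv=cv2.cvtColor(w['pixels'],cv2.COLOR_BGR2HSV);m=cv2.inRange(hsv,(15,90,80),(35,255,255));m[240:]=0
n,l,st,c=cv2.connectedComponentsWithStats(m)
for i in range(1,n):
  if st[i,4]>25: print(st[i].tolist(),c[i],onz(w,*c[i],20).round(1))
print('20b expected',proj(w,[501.5,275.5,20]));plan([501.5,275.5,8.5])
E
```

```text
tcp_pos: [500.7, 275.1, 90.2]
gripper_width: 32.1
[207, 110, 17, 19, 130] [217.38461538 117.26923077] [569.7 287.5  20. ]
[131, 145, 29, 18, 283] [148.83392226 153.18021201] [556.  345.5  20. ]
[246, 188, 17, 22, 274] [254.5        198.30656934] [501.8 275.5  20. ]
20b expected [254.64482107 198.69516284]
t 19.3 tcp [501.7 275.7  91.7] shift cm [0.03 0.03 8.32] rows 3 each [0.01 0.01 2.77]
```

```bash
python3 -m jog '[[[0,0,3,0,0,0,3.2],[0,0,3,0,0,0,3.2],[0,0,1.8,0,0,0,3.2],[0,0,0.5,0,0,0,3.2],[0,0,0,0,0,0,3.2]]]' |sed -n '2p;4,6p'
python3 -m jog '[[[0,0,0,0,0,0,0.5],[0,0,0,0,0,0,0.5],[0,0,0,0,0,0,0.5],[0,0,0,0,0,0,0.5],[0,0,0,0,0,0,0.5]]]' 10 |sed -n '2p;4,6p'
```

```text
tcp_pos: [501.1, 275.6, 8.3]
ft_force: [0.3, 0.1, 1.7]
gripper_width: 31.9
grasp_force: 0.0
tcp_pos: [501.6, 275.9, 8.9]
ft_force: [-0.8, -0.5, 6.6]
gripper_width: 14.0
grasp_force: 10.0
```

```bash
python3 -m jog '[[[0,0,-2,0,0,0,0.5],[0,0,-4.1,0,0,0,0.5],[0,0,-4.1,0,0,0,0.5],[0,0,-4.1,0,0,0,0.5],[0,0,-3.8,0,0,0,0.5]]]' |sed -n '2p;4,6p'
python3 -m jog '[[[1.74,3.42,0,0,0,0,0.5],[1.74,3.42,0,0,0,0,0.5],[1.74,3.42,0,0,0,0,0.5],[1.74,3.42,0,0,0,0,0.5],[1.74,3.42,0,0,0,0,0.5]]]' >/dev/null
python3 -m jog '[[[1.74,3.42,0,0,0,0,0.5],[1.74,3.42,0,0,0,0,0.5],[1.74,3.42,0,0,0,0,0.5],[1.74,3.42,0,0,0,0,0.5],[1.74,3.42,0,0,0,0,0.5]]]' >/dev/null
python3 -m jog '[[[0,0,0,0,0,0,0.5],[0,0,0,0,0,0,0.5]]]' |sed -n '2p;4,6p'
python3 - <<'E'
from h import *
w=snap('wrist')
print(panfit(w['pixels'],w['intrinsics'],w['camera_from_world'],(577.5,-93.2),109))
plan([592,-97,118])
E
```

```text
tcp_pos: [501.4, 275.3, 191.4]
ft_force: [1.3, 0.5, -0.3]
gripper_width: 14.0
grasp_force: 10.0
tcp_pos: [591.5, -100.9, 187.5]
ft_force: [0.3, 0.9, 0.0]
gripper_width: 14.3
grasp_force: 10.0
(array([577.19, -93.23, 110.58]), np.int64(187), np.float64(0.376))
t 21.6 tcp [591.5 -98.3 187.6] shift cm [ 0.06 -0.13  6.96] rows 2 each [ 0.03 -0.07  3.48]
```

```bash
python3 -m jog '[[[0,0,3,0,0,0,0.5],[0,0,2.5,0,0,0,0.5],[0,0,1.4,0,0,0,0.5],[0,0,0.2,0,0,0,0.5],[0,0,0,0,0,0,0.5]]]' |sed -n '2p;4,6p'
python3 -m jog '[[[0,0,0.15,0,0,0,0.5],[0,0,0,0,0,0,0.5],[0,0,0.15,0,0,0,0.5],[0,0,0,0,0,0,0.5],[0,0,0,0,0,0,0.5]]]' |sed -n '2p;4,6p'
python3 -m jog '[[[0,0,0.15,0,0,0,0.5],[0,0,0,0,0,0,0.5],[0,0,0,0,0,0,1.5],[0,0,0,0,0,0,3],[0,0,0,0,0,0,3.2]]]' |sed -n '2p;4,6p'
python3 -m jog '[[[0,0,0,0,0,0,3.2],[0,0,-1.5,0,0,0,3.2],[0,0,-2.7,0,0,0,3.2],[0,0,-4,0,0,0,3.2],[-2.85,-1.4,0,0,0,0,3.2]]]' |sed -n '2p;4,6p'
python3 -m jog '[[[-2.85,-1.4,0,0,0,0,3.2],[0,0,0,0,0,0,3.2],[0,0,0,0,0,0,3.2],[0,0,0,0,0,0,3.2],[0,0,0,0,0,0,3.2]]]' >/dev/null
python3 -m jog '[[[0,0,0,0,0,0,3.2],[0,0,0,0,0,0,3.2],[0,0,0,0,0,0,3.2],[0,0,0,0,0,0,3.2],[0,0,0,0,0,0,3.2]]]' >/dev/null
python3 - <<'E'
from h import *
for i in range(2):
    w=snap('wrist','w%d'%(7+i));print(env.read_state()['tcp_pos'],panfit(w['pixels'],w['intrinsics'],w['camera_from_world'],(577.5,-93.2),107))
hsv=cv2.cvtColor(w['pixels'],cv2.COLOR_BGR2HSV);m=cv2.inRange(hsv,(15,90,80),(35,255,255));m[240:]=0
n,l,st,c=cv2.connectedComponentsWithStats(m)
for i in range(1,n):
  if st[i,4]>25: print(st[i].tolist(),c[i],onz(w,*c[i],120).round(1))
b=snap('top')
print('bottle',[(onz(b,(e['extent'][0]+e['extent'][2])/2,(e['extent'][1]+e['extent'][3])/2,160).round(),e) for e in env.search_frame('top','bottle_teal')[:1]])
E
```

```text
tcp_pos: [590.8, -96.0, 116.2]
ft_force: [0.8, 0.6, 0.1]
gripper_width: 14.5
grasp_force: 10.0
tcp_pos: [591.5, -97.7, 114.1]
ft_force: [0.1, 0.1, 0.1]
gripper_width: 14.4
grasp_force: 10.0
tcp_pos: [591.3, -97.7, 112.1]
ft_force: [-0.4, -1.3, 0.3]
gripper_width: 21.9
grasp_force: 0.0
tcp_pos: [572.9, -81.4, 201.6]
ft_force: [1.1, 1.1, 1.6]
gripper_width: 31.8
grasp_force: 0.0
[542.78314803 -57.42895329 194.35520288] (array([577.45, -93.44, 104.82]), np.int64(324), np.float64(0.188))
[542.75050096 -57.3791593  194.38066882] (array([577.44, -93.45, 104.72]), np.int64(325), np.float64(0.186))
[282, 120, 20, 20, 308] [291.34090909 129.48701299] [590.  -96.6 120. ]
[278, 171, 32, 38, 950] [293.25473684 189.19368421] [543.  -88.8 120. ]
bottle [(array([617.,  96., 160.]), {'extent': [222.8, 157.1, 240.0, 179.9], 'score': 0.74})]
```

The beam moved exactly 20 g. I calibrate the height bias on earlier wrist pictures taken when the beam was empty and level.

```bash
python3 - <<'E'
from h import *
w=snap('wrist');s=env.read_state()
Tw=np.eye(4);Tw[:3,:3]=s['tcp_rot'];Tw[:3,3]=s['tcp_pos'];ct=np.array(w['camera_from_world'])@Tw;K=w['intrinsics']
for n,p,R in(('w3',[413.9,-226.1,248.9],[[0.903,-0.225,0.367],[-0.208,-0.974,-0.086],[0.376,0.001,-0.926]]),('w1',[458.6,-242.8,217.8],[[0.9,-0.216,0.379],[-0.189,-0.976,-0.108],[0.393,0.026,-0.919]])):
    u,_,v=np.linalg.svd(np.array(R));T=np.eye(4);T[:3,:3]=u@v;T[:3,3]=p
    print(n,panfit(cv2.imread(f'pics/{n}.png'),K,ct@np.linalg.inv(T),(577.5,-93.2),105))
print('now',panfit(w['pixels'],K,w['camera_from_world'],(577.5,-93.2),105),s['clock'])
E
```

```text
w3 (array([579.24, -92.29,  99.1 ]), np.int64(313), np.float64(0.223))
w1 (array([578.55, -92.97, 103.75]), np.int64(317), np.float64(0.169))
now (array([577.47, -93.45, 104.82]), np.int64(322), np.float64(0.194)) 24.35
```

```bash
python3 -m jog '[[[0,0,-4,0,0,0,3.2],[0,0,-4,0,0,0,3.2],[0,0,-3,0,0,0,3.2],[-0.6,-2.8,0,0,0,0,3.2],[-0.6,-2.8,0,0,0,0,3.2]]]' >/dev/null
python3 -m jog '[[[0,0,0,0,0,0,3.2],[0,0,0,0,0,0,3.2],[0,0,0,0,0,0,3.2],[0,0,0,0,0,0,3.2]]]' >/dev/null
python3 - <<'E'
from h import *
w=snap('wrist','w9');K,T=w['intrinsics'],w['camera_from_world'];print(env.read_state()['tcp_pos'],proj(w,[577.5,-93.2,105]),proj(w,[623,101,105]))
for h in(103,108):
    print('steel',panfit(w['pixels'],K,T,(577.5,-93.2),h),'blue',panfit(w['pixels'],K,T,(623,101),h))
e=env.search_frame('wrist','bottle_teal')[:1];print(e)
E
```

```text
[544.53153897  -1.3980624  304.28740405] [326.44418068 118.41160385] [152.72157234 119.26294797]
steel (array([577.58, -93.5 , 104.84]), np.int64(313), np.float64(0.18)) blue (array([620.85, 102.58, 102.32]), np.int64(324), np.float64(0.22))
steel (array([577.57, -93.52, 104.85]), np.int64(311), np.float64(0.221)) blue (array([620.85, 102.6 , 102.23]), np.int64(322), np.float64(0.191))
[{'extent': [80.1, 99.4, 174.6, 157.9], 'score': 0.67}]
```

Both pans in one picture differ by 2.6 mm, so the tilt is about 0.013 rad (6 g), well inside the band. Last, I check that the bottle is upright.

```bash
python3 - <<'E'
from h import *
w=snap('wrist');im=w['pixels'];hsv=cv2.cvtColor(im,cv2.COLOR_BGR2HSV)
e=env.search_frame('wrist','bottle_teal')[0]['extent']
an=np.linspace(0,6.28,60)
q=np.array([proj(w,[623+r*np.cos(a),101+r*np.sin(a),104+z]) for r,z in((23,0),(23,78),(15,122)) for a in an])
print('pred upright',q.min(0),q.max(0),'seen',e)
m=cv2.inRange(hsv,(0,90,120),(14,255,255));n,l,st,c=cv2.connectedComponentsWithStats(m)
print([(st[i,4],c[i].round(1)) for i in range(1,n) if st[i,4]>20],'cap top pred',proj(w,[623,101,226]))
E
```

```text
pred upright [83.67540959 98.40098045] [173.10011753 151.45007131] seen [79.8, 104.0, 171.7, 154.8]
[(np.int32(795), array([64.5, 58.6])), (np.int32(52), array([238.1, 108.9])), (np.int32(24), array([239.1, 134.3])), (np.int32(547), array([ 67.3, 181.1])), (np.int32(88), array([ 12.7, 215.1])), (np.int32(190), array([ 68.5, 252.6])), (np.int32(93), array([ 51.9, 308.4]))] cap top pred [103.32902621 132.25022791]
```

The bottle is upright, and its outline matches an upright one within a few pixels. I hand the job in.

```bash
python3 -c "
from plant import env
print(env.job_done())"
```

```text
the job is handed in; nothing more can be done
None
```

I handed the job in with the teal bottle upright on the blue-lined pan, the 100 g and one 20 g weight on the steel pan, and the beam measured about 0.013 rad from level, inside the green band; I viewed 11 pictures against the limit of 10, and the hand-in returned no verdict.

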